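# Hang two seedling pots on the balance bar

## Robot

A 7-joint arm with a two-finger parallel gripper is mounted at the origin on a cart in front of the work surface, level with it; the furniture and walls round the work are solid. World frame = base frame: x ahead of the robot, y to its left, z up, the work surface at z = 0. Lengths are in m, angles in rad, forces in N, time in s.
With the tool pointing down it reaches from about 0.425 to 1.025 m from the base axis. Payload 9.4 kg.
Tool frame: the origin (TCP) lies between the finger pads, 19 mm behind the fingertips; this is the grasp point; z points along the fingers, y is the line along which they close (so a half turn about z gives the same grasp; the last joint's range is limited). The gripper opens to 93 mm and grips with 3 to 60 N. Pads are 15 mm wide; open, the fingers measure 128 mm over their backs; the gripper's body (75 mm by 188 mm) begins 65 mm behind the grasp point.
Start: joints at [1.084, 0.599, -0.003, 1.599, 0.002, 0.943, -0.08], TCP at [0.289, -0.665, 0.237] pointing down, gripper open.
Joint ranges: [-2.57, 2.57], [-0.35, 1.97], [-1.29, 1.29], [0.11, 2.56], [-1.05, 4.19], [0.11, 1.86], [-2.63, 2.63]. Speed limits (rad/s): [2.22, 2.22, 3.01, 3.01, 3.14, 3.14, 3.14].

## Interface

Orientations are given as [roll, pitch, yaw] about the fixed x, y, z axes, in that order (R = Rz(yaw) Ry(pitch) Rx(roll)).
In Python, from station import ctrl gives the robot as it stands. The module is installed in compiled form; this text tells all that it offers.
- The arm moves only by the tool step_arm, never from a script. Its argument "steps" is a list of rows, each a list of 7 numbers: the turn, a rotation vector about the tool's x, y, z in units of 45 degrees (1.0 is 45 degrees), then the shift along the tool's x, y, z in units of 800 mm (1.0 is 800 mm), then the closure, from 0 (fully open) to 1 (shut). A call has 1 to 12 rows; each row shifts and turns the commanded pose from where the row before left it, along the tool's axes as they then stand; what a row does not reach is not made up. A row lasts 1/10 s, in which the tool goes at most 50 mm and 8.59 degrees, less where a joint would pass 70% of its speed; a pose out of reach is approached as far as the arm can. A call with a number of a shift or a turn outside -1 to 1 is refused whole. A call with a gripper value outside its range is refused whole. The fingers move at their own pace and stop on an object; "grip_force" is the grip in N (left out, the last holds). Time passes only in rows, so rows that do not move let the fingers close. It gives the time, the measured TCP pose, the force, the opening and the grip force at its end, in the units of the state.
- ctrl.observe(): the state, without advancing time (a new reading comes with each control period).
- ctrl.snapshot(name): name is "scene" or "side" or "wrist"; returns a dict with "color" (480x640x3 uint8, red, green, blue), "range_z" (480x640 float32, m along the optical axis (not along the pixel's ray), 0 where there is no reading), "K" (3x3 intrinsics, pixels), "dist_coeffs" ([k1, k2, p1, p2, k3] as OpenCV has them; the pictures are not rectified), "R" (3x3) and "t" (3): a world point X has camera coordinates R X + t; the wrist camera has in their place "hand_eye" (4x4, takes a point from camera to tool coordinates, whose origin is the TCP and whose axes are the flange's). Camera axes: x right, y down, z forward; pixel columns grow to the right and rows downward; lengths in m; the calibration is good to about 2 mm. A picture is of the moment at which its call begins: read the wrist's pose just before it.
- ctrl.job_done(): hands the job in; it is judged then, once.
The state is a dict: "time_s": time; "q": joint angles; "dq": joint speeds; "joint_efforts": joint torques, N m; "tcp_pos": TCP position; "ee_rot": TCP orientation; "ft_force": force on the tool from outside, world axes, zero at the start; "ft_torque": the same for the moment, N m; "opening": opening from 0.0 (shut) to 1.0 (fully open); "grip_force": force on a finger pad.
Only numpy, scipy, OpenCV 4.12 (cv2) and the standard library are available. Lean on these libraries where they do the work, as an engineer would, in place of code of your own. Each camera call takes 0.05 s, during which the arm holds its last target. There are 200 camera calls.

## Task

Hang the two small pots on the pivoting balance bar by their wire handles, one in the dip near the left end and one in the dip near the right end, so that the bar comes to rest level with both hanging freely. The large pot is too heavy to pair with a small one and is not needed.

Things in the scene. Friction and masses are not known exactly. Their poses are not given: they have to be found in the camera images.
- pot_a: One of two equal small black pots, 62 mm across the rim, 45 mm tall, 0.12 kg, with a stiff 5 mm wire handle arching over it in its own x-z plane (legs 57 mm apart) and, on top of the arch, an upright grey grip, 14 x 14 mm, sides along its x and y, from 2 to 48 mm above the origin. Origin: middle of the wire at the arch's top, 108 mm above the underside, 63 mm above the rim; z up.
- pot_b: The other small pot, the same as pot_a. Held with the TCP 34 mm above the origin, fingertips clear wire and bar. The three pots' places are swapped about; the third pot, a bystander, is of the same make but clearly larger: 86 mm across, 66 mm tall, 0.32 kg, grip top 177 mm above the bench.
- bar (a joint): Balance bar: a 10 mm dark steel rod, 346 mm long, pivoting at its middle 190 mm above the bench on a slim mast with a round foot (110 mm). Value: tilt, 0 level, positive with the left (+y) end up; stops at -0.2 and 0.2. A weak spring (0.5 N m/rad) levels it when empty; one small pot tips it to the stop (that end 30 mm lower, the other 30 mm higher); two equal pots level it again.
- seat_left (a point): Hanging place near the bar's left (+y) end: a V dip in the rod, 36 mm long, 12 mm deep, 150 mm from the pivot; the rod ends 23 mm beyond it, its top there 8 mm above this point. Point: where the middle of the handle's top lies when hung; y along the bar, to the left. Bring the pot in past the bar's end, arch across the bar, wire some 25 mm above this point, move inward over the dip and lower.
- seat_right (a point): The same hanging place near the bar's right (-y) end, 150 mm from the pivot; its frame is also the bar's, with y to the left.

How it is judged:
By the outcome, as a careful person would: the job done as asked, in the order asked, and still so for the second after the job is handed in, with the robot touching nothing.
It also fails if it takes over 64 s, if anything falls off the work surface, if the arm or the gripper's body presses on something with over 40 N, if the wrist force passes 120 N, or if a joint passes its speed limit or range.

## Working session

There is one attempt and no reset: what is moved stays moved. The work goes in short steps, Python scripts to look and compute and a tool call to move; the robot and the scene stay as the last step left them, time stands still between calls to the robot, and variables do not carry over. Pictures are saved under pics/ and viewed, at most 10 in all, crops included, and the job is handed in when it is done.

Besides the shell and the picture viewer there is one more tool, called after "Emit:" as name(argument=value, ...) on one line, values as JSON. step_arm: Moves the arm, as the interface text tells. Shifts and turns lie within -1 to 1; 1 stands for 800 mm of shift or 45 degrees of turn. Its arguments: {"type":"object","properties":{"steps":{"type":"array"},"grip_force":{"type":"number"}},"required":["steps"]}

```bash
mkdir -p pics; cat > h.py <<'E'
import numpy as np, cv2
from station import ctrl
from scipy.spatial.transform import Rotation as Ro
def snap(n):
    s=ctrl.observe(); d=ctrl.snapshot(n)
    if n=='wrist':
        T=np.eye(4);T[:3,:3]=Ro.from_euler('xyz',s['ee_rot']).as_matrix();T[:3,3]=s['tcp_pos']
        M=T@np.array(d['hand_eye']); d['R']=M[:3,:3].T; d['t']=-M[:3,:3].T@M[:3,3]
    d['C']=-np.array(d['R']).T@np.array(d['t']); return d
def ray(d,px):
    u=cv2.undistortPoints(np.array(px,float).reshape(-1,1,2),np.array(d['K']),np.array(d['dist_coeffs'])).reshape(-1,2)
    return np.c_[u,np.ones(len(u))]@np.array(d['R'])
def plane(d,px,z):
    r=ray(d,px); return d['C']+r*((z-d['C'][2])/r[:,2])[:,None]
def cloud(d):
    v,u=np.mgrid[:480,:640]; P=np.c_[u.ravel(),v.ravel()]
    r=ray(d,P); return (d['C']+r*d['range_z'].reshape(-1,1)).reshape(480,640,3)
def save(d,n): cv2.imwrite('pics/'+n,d['color'][:,:,::-1])
E
python3 - <<'E'
from h import *
s=ctrl.observe(); print(s)
for n in('scene','side'):
    d=snap(n); save(d,n+'1.png'); print(n,d['C'],d['K'][0][0],d['dist_coeffs'])
E
```

```text
{'time_s': 0.0, 'q': array([ 1.08428552,  0.60011441, -0.00255547,  1.60013661,  0.00179874,
        0.9429018 , -0.07981348]), 'dq': array([-1.04292946e-03, -3.16714629e-04, -2.71587843e-04,  6.81732768e-04,
        1.24833502e-03, -4.61194615e-04,  1.82602151e-05]), 'joint_efforts': array([-2.28360259e-03, -7.65047979e+01,  1.49675589e+00, -2.52344549e+01,
       -5.24317205e-02,  1.70527026e-02,  1.17960021e-04]), 'tcp_pos': array([ 0.2886724 , -0.66454229,  0.23656511]), 'ee_rot': array([-3.14004058e+00,  1.35018389e-04,  4.09865294e-01]), 'ft_force': array([-0.27614343,  0.32258628, -0.02604907]), 'ft_torque': array([ 0.01300194, -0.03830576,  0.00789154]), 'grip_force': 0.0, 'opening': 1.0015039776773738}
scene [0.00532632 0.34000499 1.09963397] 485.5840196468516 [-0.07634195  0.          0.          0.          0.        ]
side [0.48956633 0.62869004 1.2712853 ] 574.4804213921493 [-0.0664354  0.         0.         0.         0.       ]
```

View pics/scene1.png

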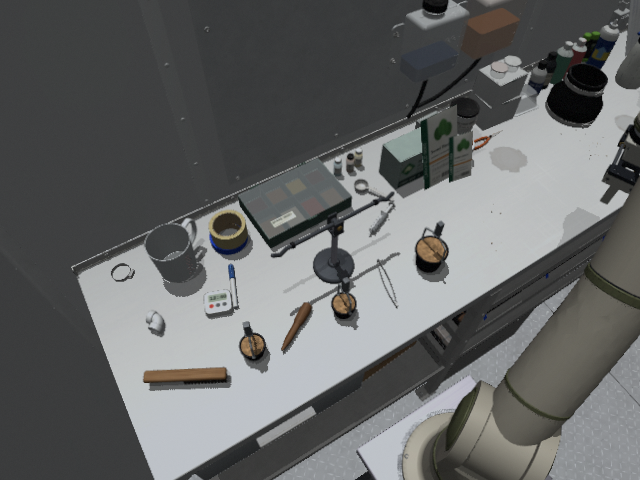

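View pics/side1.png

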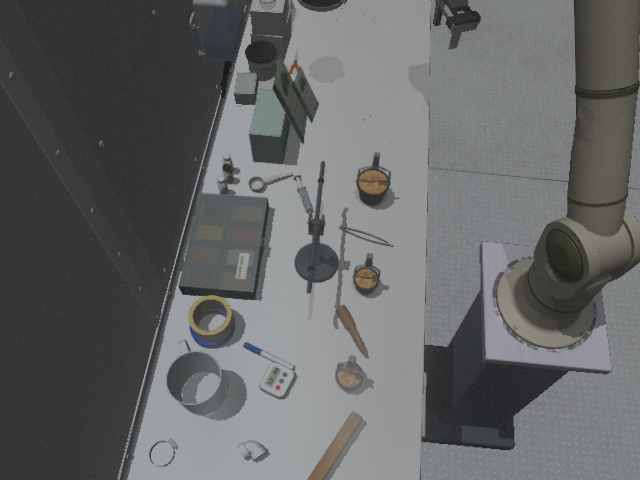

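The scene picture shows small pots at (253,345) and (343,303), and the large one at (431,250). In the side view they are at (349,375), (367,277) and (373,185). The bar runs (277,250)–(392,197) in scene and (309,290)–(322,163) in side. Next I measure these by depth in both views.

```bash
python3 - <<'E'
from h import *
for n,pots in(('scene',[(253,345),(343,303),(431,250)]),('side',[(349,375),(367,277),(373,185)])):
    d=snap(n);c=cloud(d);np.savez('pics/'+n+'.npz',c=c,**{k:d[k] for k in('color','K','R','t','dist_coeffs','C')})
    ok=d['range_z']>0
    for u,v in pots:
        ctr=c[v-2:v+3,u-2:u+3].reshape(-1,3); ctr=np.median(ctr,0)
        m=ok&(np.hypot(c[...,0]-ctr[0],c[...,1]-ctr[1])<.06)
        o=[]
        for lo,hi in((.03,.06),(.075,.1),(.112,.15),(.15,.157),(.16,.2)):
            p=c[m&(c[...,2]>lo)&(c[...,2]<hi)]
            o.append((len(p),p.mean(0).round(4).tolist() if len(p) else 0, np.ptp(p[:,:2],axis=0).round(3).tolist() if len(p) else 0))
        print(n,u,v,ctr.round(3),c[m][:,2].max().round(3));[print('   ',x) for x in o]
    p0=np.array([.8,.25])
    m=ok&(c[...,2]>.165)&(c[...,2]<.235)&(c[...,0]>.5)&(c[...,0]<.85)&(c[...,1]>.05)&(c[...,1]<.65)
    k,l,st,ce=cv2.connectedComponentsWithStats(m.astype(np.uint8))
    for i in range(1,k):
        if st[i,4]>15:
            p=c[l==i]; print('bar?',st[i],p.mean(0).round(3),p.min(0).round(3),p.max(0).round(3))
E
```

```text
scene 253 345 [0.458 0.245 0.044] 0.159
    (488, [0.4587, 0.2477, 0.0424], [0.061, 0.061])
    (19, [0.4361, 0.2563, 0.0912], [0.012, 0.007])
    (70, [0.4563, 0.248, 0.1275], [0.016, 0.02])
    (34, [0.4607, 0.2468, 0.1548], [0.015, 0.016])
    (0, 0, 0)
scene 343 303 [0.443 0.007 0.043] 0.158
    (447, [0.4412, 0.0076, 0.0429], [0.068, 0.062])
    (27, [0.4337, 0.0065, 0.0906], [0.061, 0.007])
    (73, [0.4383, 0.0087, 0.1302], [0.017, 0.017])
    (35, [0.4417, 0.0061, 0.1545], [0.015, 0.014])
    (0, 0, 0)
scene 431 250 [ 0.443 -0.263  0.063] 0.181
    (124, [0.4308, -0.2438, 0.0472], [0.075, 0.074])
    (24, [0.439, -0.2636, 0.0881], [0.085, 0.005])
    (99, [0.4423, -0.2622, 0.1294], [0.077, 0.018])
    (17, [0.4423, -0.2596, 0.1542], [0.014, 0.012])
    (57, [0.4445, -0.2624, 0.1724], [0.017, 0.016])
bar? [271 239  31  19 164] [0.563 0.088 0.191] [0.557 0.05  0.177] [0.571 0.127 0.2  ]
side 349 375 [0.462 0.247 0.041] 0.159
    (528, [0.4635, 0.2529, 0.0417], [0.063, 0.063])
    (28, [0.4639, 0.2481, 0.0922], [0.056, 0.023])
    (58, [0.4623, 0.253, 0.128], [0.018, 0.013])
    (41, [0.4624, 0.2482, 0.1544], [0.014, 0.017])
    (0, 0, 0)
side 367 277 [0.44  0.003 0.041] 0.159
    (492, [0.4438, 0.0081, 0.0423], [0.065, 0.061])
    (29, [0.4414, 0.0068, 0.0894], [0.059, 0.009])
    (63, [0.444, 0.0116, 0.1274], [0.018, 0.017])
    (33, [0.4437, 0.0067, 0.154], [0.013, 0.016])
    (0, 0, 0)
side 373 185 [ 0.444 -0.254  0.062] 0.182
    (179, [0.4481, -0.2498, 0.0507], [0.084, 0.085])
    (23, [0.4447, -0.2633, 0.0876], [0.084, 0.012])
    (88, [0.4472, -0.2619, 0.1289], [0.076, 0.017])
    (13, [0.4468, -0.2592, 0.1538], [0.013, 0.007])
    (46, [0.4462, -0.2618, 0.1727], [0.014, 0.02])
bar? [306 259   9  34 166] [0.566 0.089 0.191] [0.559 0.05  0.177] [0.574 0.128 0.199]
```

```bash
python3 - <<'E'
import numpy as np
A=[];
for n in('scene','side'):
    z=np.load('pics/'+n+'.npz');c=z['c']
    for x,y in((.4613,.2475),(.4427,.0065)):
        m=(np.hypot(c[...,0]-x,c[...,1]-y)<.04)&(c[...,2]>.065)&(c[...,2]<.108)
        p=c[m]; q=p[:,:2]-[x,y]; w=q[np.hypot(*q.T)>.015]
        u,s,vt=np.linalg.svd(w-0); print(n,'arch yaw',np.degrees(np.arctan2(vt[0,1],vt[0,0])),len(w),s, (w@vt[0]).min(),(w@vt[0]).max())
    m=(c[...,2]>.165)&(c[...,2]<.24)&(c[...,0]>.5)&(c[...,0]<.64)&(c[...,1]>-.32)&(c[...,1]<.2)
    p=c[m]; p=p[np.abs(p[:,0]-np.median(p[:,0]))<.04]
    f=np.polyfit(p[:,1],p[:,0],1); print(n,len(p),p.min(0),p.max(0),'x=',f, 'yaw',np.degrees(-np.arctan(f[0])))
    for y in np.arange(-.3,.2,.02):
        k=p[(p[:,1]>=y)&(p[:,1]<y+.02)]
        if len(k): print('  %.2f'%y,len(k),k.mean(0).round(4),k[:,2].max().round(3))
E
```

```text
scene arch yaw -18.93771815629952 29 [0.13721267 0.00725771] -0.031201405167455846 -0.0160670810059402
scene arch yaw 177.81970997846517 45 [0.17118572 0.0100145 ] -0.028836362180400022 0.03279760939501471
scene 838 [ 0.54652782 -0.21719278  0.16523545] [0.58542856 0.12677573 0.21215961] x= [-0.0217082   0.56487385] yaw 1.2435927310636739
  -0.22 33 [ 0.5712 -0.2076  0.189 ] 0.197
  -0.20 26 [ 0.5691 -0.1904  0.1862] 0.195
  -0.18 33 [ 0.569  -0.1692  0.1935] 0.2
  -0.16 36 [ 0.5683 -0.1506  0.1941] 0.198
  -0.14 35 [ 0.5686 -0.1298  0.1932] 0.198
  -0.12 32 [ 0.5678 -0.1096  0.1934] 0.198
  -0.10 30 [ 0.5676 -0.09    0.1935] 0.197
  -0.08 33 [ 0.5675 -0.0706  0.1936] 0.199
  -0.06 143 [ 0.5632 -0.0486  0.1949] 0.212
  -0.04 149 [ 0.5659 -0.0342  0.1874] 0.21
  -0.02 36 [ 0.5658 -0.0097  0.1932] 0.198
  0.00 35 [0.5652 0.0098 0.1934] 0.197
  0.02 38 [0.5652 0.0295 0.1936] 0.199
  0.04 35 [0.5639 0.0503 0.1939] 0.2
  0.06 47 [0.5636 0.0705 0.1943] 0.2
  0.08 45 [0.5639 0.0908 0.1903] 0.198
  0.10 37 [0.5627 0.109  0.1856] 0.194
  0.12 15 [0.5629 0.1234 0.1934] 0.196
side arch yaw 159.
[... 362 characters left out ...]
  -0.20 22 [ 0.5722 -0.1905  0.1866] 0.194
  -0.18 27 [ 0.5719 -0.1679  0.1939] 0.198
  -0.16 38 [ 0.5713 -0.1516  0.1928] 0.2
  -0.14 32 [ 0.571  -0.1296  0.1932] 0.2
  -0.12 30 [ 0.5704 -0.1099  0.1934] 0.199
  -0.10 32 [ 0.5704 -0.0911  0.1932] 0.196
  -0.08 33 [ 0.5698 -0.0718  0.1928] 0.198
  -0.06 108 [ 0.5691 -0.0471  0.1954] 0.209
  -0.04 157 [ 0.5687 -0.0334  0.1877] 0.212
  -0.02 34 [ 0.5681 -0.0099  0.1928] 0.199
  0.00 35 [0.5681 0.0096 0.1935] 0.198
  0.02 38 [0.5673 0.0294 0.1928] 0.198
  0.04 36 [0.5669 0.049  0.1929] 0.198
  0.06 54 [0.5661 0.0707 0.1937] 0.199
  0.08 42 [0.5661 0.0898 0.1914] 0.197
  0.10 39 [0.5654 0.1081 0.1862] 0.194
  0.12 17 [0.5658 0.1248 0.1927] 0.197
```

Emit:
step_arm(steps=[[0,0,-0.176,0,0,-0.005,0],[0,0,-0.176,0,0,-0.005,0],[0,0,-0.176,0,0,-0.005,0],[0,0,-0.176,0,0,-0.005,0],[0,0,-0.176,0,0,-0.005,0],[0,0,-0.176,0,0,-0.005,0],[0,0,-0.176,0,0,-0.005,0],[0,0,-0.176,0,0,-0.005,0]])

```text
time_s: 1.0
tcp_pos: [0.2887, -0.6649, 0.2693]
ee_rot: [-3.141, -0.0, 1.521]
ft_force: [-0.0, -0.2, 0.7]
opening: 1.002
grip_force: 0.0
```

Emit:
step_arm(steps=[[0,0,0,0.045,0.027,0,0],[0,0,0,0.045,0.027,0,0],[0,0,0,0.045,0.027,0,0],[0,0,0,0.045,0.027,0,0],[0,0,0,0.045,0.027,0,0],[0,0,0,0.045,0.027,0,0],[0,0,0,0.045,0.027,0,0],[0,0,0,0.045,0.027,0,0],[0,0,0,0.045,0.027,0,0],[0,0,0,0,0,0,0]])

```text
time_s: 2.0
tcp_pos: [0.5047, -0.3459, 0.2698]
ee_rot: [3.14, -0.003, 1.524]
ft_force: [-0.1, -1.5, 0.1]
opening: 1.001
grip_force: 0.0
```

```bash
cat > g.py <<'E'
import sys
from h import *
# g.py x y z yawdeg : needed shift/turn in tool units, at present axes
a=[float(v) for v in sys.argv[1:]]
s=ctrl.observe(); R=Ro.from_euler('xyz',s['ee_rot'])
print('t %.1f'%s['time_s'],'pos',s['tcp_pos'].round(4),'rot',np.degrees(s['ee_rot']).round(2),'F',s['ft_force'].round(1),'open',round(s['opening'],3),'grip',round(s['grip_force'],1),'q',s['q'].round(2))
for i in range(0,len(a),4):
    x,y,z,w=a[i:i+4]
    T=Ro.from_euler('xyz',[180,0,w],degrees=True)
    print('shift',(R.inv().apply(np.array([x,y,z])-s['tcp_pos'])/.8).round(4),'shift if turned',(T.inv().apply(np.array([x,y,z])-s['tcp_pos'])/.8).round(4),'turn',((R.inv()*T).as_rotvec(degrees=True)/45).round(3))
E
python3 g.py .4435 .0065 .262 87
```

```text
t 2.0 pos [ 0.5047 -0.3459  0.2698] rot [ 1.7988e+02 -1.5000e-01  8.7330e+01] F [-0.1 -1.5  0.1] open 1.001 grip 0.0 q [ 0.76  0.45 -0.36  1.82  0.19  0.91  0.27]
shift [ 0.4365 -0.097   0.0106] shift if turned [ 0.4359 -0.0995  0.0097] turn [ 0.003 -0.003  0.007]
```

Close to plan. Going over pot_b, then a wrist look.

Emit:
step_arm(steps=[[0,0,0,0.0436,-0.0098,0,0],[0,0,0,0.0436,-0.0098,0,0],[0,0,0,0.0436,-0.0098,0,0],[0,0,0,0.0436,-0.0098,0,0],[0,0,0,0.0436,-0.0098,0,0],[0,0,0,0.0436,-0.0098,0,0],[0,0,0,0.0436,-0.0098,0,0],[0,0,0,0.0436,-0.0098,0,0],[0,0,0,0.0436,-0.0098,0,0],[0,0,0,0.0436,-0.0098,0,0],[0,0,0,0,0,0,0]])

```text
time_s: 3.1
tcp_pos: [0.4412, 0.0039, 0.2698]
ee_rot: [3.141, -0.001, 1.521]
ft_force: [-0.3, -0.7, 0.8]
opening: 0.997
grip_force: 0.0
```

```bash
python3 g.py .4435 .0065 .142 87; python3 - <<'E'
from h import *
d=snap('wrist'); save(d,'w1.png'); c=cloud(d); ok=d['range_z']>0
for lo,hi in((.112,.15),(.15,.165)):
    m=ok&(c[...,2]>lo)&(c[...,2]<hi)&(np.hypot(c[...,0]-.443,c[...,1]-.0065)<.05)
    p=c[m]; print(len(p), p.mean(0).round(4) if len(p) else '', p.min(0) if len(p) else '',p.max(0) if len(p) else '')
E
```

```text
t 3.1 pos [0.4412 0.0039 0.2698] rot [ 1.7997e+02 -5.0000e-02  8.7150e+01] F [-0.3 -0.7  0.8] open 0.997 grip 0.0 q [ 0.26  0.25 -0.49  2.16  0.16  0.77 -0.38]
shift [0.0032 0.0026 0.1598] shift if turned [0.0034 0.0027 0.1597] turn [ 0.001 -0.001  0.003]
255 [0.4423 0.0122 0.1256] [ 0.43327287 -0.00120086  0.11203736] [0.45096074 0.01557652 0.14989279]
324 [0.4421 0.0072 0.1548] [ 4.35174445e-01 -3.18146064e-04  1.50028833e-01] [0.44894953 0.01382753 0.15697916]
```

View pics/w1.png

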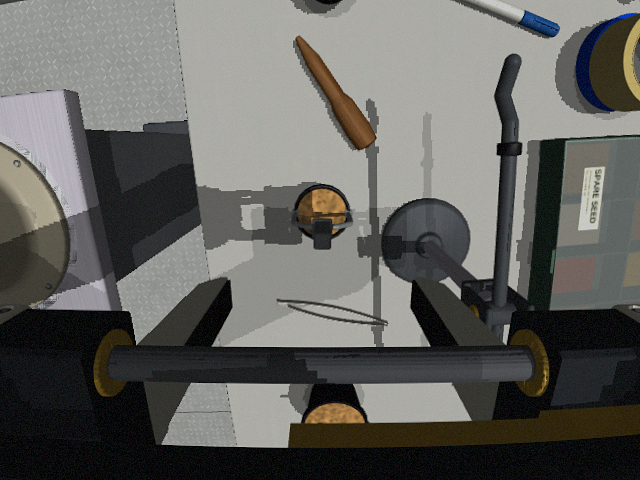

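The wrist picture shows pot_b's grip at (322,230) between the fingers, with its top at 157 mm and centred on (0.442, 0.007). The bar's dip and stop ring are at (510,110). I descend and grasp.

Emit:
step_arm(steps=[[0,0,0,0.004,0.001,0.025,0],[0,0,0,0,0,0.03,0],[0,0,0,0,0,0.03,0],[0,0,0,0,0,0.03,0],[0,0,0,0,0,0.025,0],[0,0,0,0,0,0.018,0],[0,0,0,0,0,0,0]])

```text
time_s: 3.85
tcp_pos: [0.4421, 0.0021, 0.1415]
ee_rot: [-3.138, 0.001, 1.514]
ft_force: [-0.1, -0.1, 0.3]
opening: 1.004
grip_force: 0.0
```

Emit:
step_arm(steps=[[0,0,0,0,0,0,1],[0,0,0,0,0,0,1],[0,0,0,0,0,0,1],[0,0,0,0,0,0,1],[0,0,0,0,0,0,1],[0,0,0,0,0,0,1],[0,0,0,0,0,0,1],[0,0,0,0,0,0,1],[0,0,0,0,0,0,1],[0,0,0,0,0,0,1]], grip_force=20)

```text
time_s: 4.85
tcp_pos: [0.4427, 0.0036, 0.143]
ee_rot: [-3.141, 0.0, 1.516]
ft_force: [0.1, 0.2, -0.4]
opening: 0.186
grip_force: 0.0
```

```bash
python3 g.py .4435 .0065 .36 87
```

```text
t 4.8 pos [0.4427 0.0036 0.143 ] rot [-179.99    0.     86.84] F [ 0.1  0.2 -0.4] open 0.186 grip 0.0 q [ 0.13  0.45 -0.36  2.3   0.37  0.44 -0.58]
shift [ 0.0037  0.0008 -0.2713] shift if turned [ 0.0037  0.0008 -0.2713] turn [-0.     0.    -0.003]
```

Emit:
step_arm(steps=[[0,0,0,0.004,0,0,0.75],[0,0,0,0,0,0,0.75],[0,0,0,0,0,0,1],[0,0,0,0,0,0,1],[0,0,0,0,0,0,1],[0,0,0,0,0,0,1],[0,0,0,0,0,0,1],[0,0,0,0,0,0,1]])

```text
time_s: 5.65
tcp_pos: [0.4429, 0.0067, 0.143]
ee_rot: [-3.141, 0.0, 1.516]
ft_force: [0.4, 0.4, -2.1]
opening: 0.153
grip_force: 20.0
```

```bash
python3 g.py .4435 .0065 .36 87
```

```text
t 5.7 pos [0.4429 0.0067 0.143 ] rot [-179.99    0.     86.83] F [ 0.4  0.4 -2.1] open 0.153 grip 20.0 q [ 0.12  0.45 -0.36  2.3   0.36  0.44 -0.59]
shift [-2.000e-04  8.000e-04 -2.713e-01] shift if turned [-2.000e-04  8.000e-04 -2.713e-01] turn [-0.     0.    -0.004]
```

Emit:
step_arm(steps=[[0,0,0,0,0,-0.015,1],[0,0,0,0,0,-0.03,1],[0,0,0,0,0,-0.04,1],[0,0,0,0,0,-0.04,1],[0,0,0,0,0,-0.04,1],[0,0,0,0,0,-0.04,1],[0,0,0,0,0,-0.04,1],[0,0,0,0,0,-0.025,1],[0,0,-0.05,0,0,0,1],[0,0,-0.048,0,0,0,1],[0,0,0,0,0,0,1]])

```text
time_s: 6.75
tcp_pos: [0.4426, 0.0067, 0.3591]
ee_rot: [-3.142, 0.0, 1.593]
ft_force: [-0.0, 1.0, -1.9]
opening: 0.148
grip_force: 20.0
```

```bash
python3 g.py .571 -.275 .36 91.3
```

```text
t 6.8 pos [0.4426 0.0067 0.3591] rot [-1.800e+02  1.000e-02  9.128e+01] F [-0.   1.  -1.9] open 0.148 grip 20.0 q [ 0.32  0.14 -0.53  2.03  0.09  0.99 -0.23]
shift [-0.3556  0.1526 -0.0011] shift if turned [-0.3557  0.1525 -0.0012] turn [-0.     0.    -0.001]
```

Emit:
step_arm(steps=[[0,0,0,-0.016,0.007,0,1],[0,0,0,-0.03,0.013,0,1],[0,0,0,-0.035,0.015,0,1],[0,0,0,-0.035,0.015,0,1],[0,0,0,-0.04,0.017,0,1],[0,0,0,-0.04,0.017,0,1],[0,0,0,-0.04,0.017,0,1],[0,0,0,-0.04,0.017,0,1],[0,0,0,-0.04,0.017,0,1],[0,0,0,-0.025,0.011,0,1],[0,0,0,-0.015,0.006,0,1],[0,0,0,0,0,0,1]])

```text
time_s: 7.95
tcp_pos: [0.5706, -0.2775, 0.358]
ee_rot: [-3.14, -0.0, 1.59]
ft_force: [0.2, 1.1, -0.5]
opening: 0.146
grip_force: 20.0
```

```bash
python3 g.py .571 -.275 .248 91.3; python3 - <<'E'
from h import *
for n in('scene','side'):
    c=cloud(snap(n))
    m=(np.abs(c[...,0]-.571)<.05)&(np.abs(c[...,1]+.275)<.05)&(c[...,2]>.2)&(c[...,2]<.32)
    p=c[m]
    for lo,hi in((.2,.27),(.285,.315),(.318,.33)):
        q=p[(p[:,2]>lo)&(p[:,2]<hi)]
        if len(q):print(n,lo,len(q),q.mean(0).round(4),q.min(0).round(3),q.max(0).round(3))
E
```

```text
t 8.0 pos [ 0.5706 -0.2775  0.358 ] rot [-1.7993e+02 -1.0000e-02  9.1080e+01] F [ 0.2  1.1 -0.5] open 0.146 grip 20.0 q [ 0.61  0.4  -0.36  1.66  0.16  1.11  0.23]
shift [0.0031 0.0008 0.1374] shift if turned [0.0031 0.0006 0.1374] turn [-0.002 -0.    -0.005]
scene 0.2 585 [ 0.5662 -0.2718  0.2499] [ 0.537 -0.308  0.212] [ 0.602 -0.245  0.27 ]
scene 0.285 46 [ 0.5655 -0.2775  0.3017] [ 0.54  -0.281  0.285] [ 0.6   -0.274  0.315]
scene 0.318 5 [ 0.557  -0.2784  0.3189] [ 0.552 -0.28   0.318] [ 0.565 -0.277  0.32 ]
side 0.2 602 [ 0.5714 -0.2699  0.2512] [ 0.539 -0.307  0.214] [ 0.605 -0.241  0.269]
side 0.285 51 [ 0.5725 -0.2738  0.302 ] [ 0.542 -0.281  0.285] [ 0.602 -0.269  0.315]
side 0.318 4 [ 0.5785 -0.2724  0.3191] [ 0.552 -0.274  0.318] [ 0.59  -0.269  0.32 ]
```

Emit:
step_arm(steps=[[0,0,0,0,0,0.025,1],[0,0,0,0,0,0.03,1],[0,0,0,0,0,0.03,1],[0,0,0,0,0,0.03,1],[0,0,0,0,0,0.023,1],[0,0,0,0,0,0,1],[0,0,0,0,0,0,1]])

```text
time_s: 8.75
tcp_pos: [0.5708, -0.2743, 0.2493]
ee_rot: [3.141, -0.0, 1.594]
ft_force: [1.0, -0.4, -0.9]
opening: 0.148
grip_force: 20.0
```

```bash
python3 g.py .5705 -.1945 .248 91.3;python3 - <<'E'
from h import *
for n in('scene','side'):
    c=cloud(snap(n)); m=(np.abs(c[...,0]-.569)<.012)&(c[...,2]>.17)&(c[...,2]<.21)
    for a,b in((-.235,-.16),(.075,.14)):
        p=c[m&(c[...,1]>a)&(c[...,1]<b)]; o=[]
        for y in np.arange(a,b,.005):
            k=p[np.abs(p[:,1]-y-.0025)<.0025]
            if len(k)>1:o.append((round(y+.0025,4),round(k[:,2].max()*1e3,1),round(k[:,2].mean()*1e3,1),round(k[:,0].mean(),3)))
        print(n,o)
E
```

```text
t 8.8 pos [ 0.5708 -0.2743  0.2493] rot [ 1.7999e+02 -1.0000e-02  9.1320e+01] F [ 1.  -0.4 -0.9] open 0.148 grip 20.0 q [ 0.59  0.5  -0.35  1.79  0.21  0.89  0.18]
shift [0.0997 0.0019 0.0017] shift if turned [0.0997 0.0019 0.0017] turn [ 0.    -0.     0.001]
scene [(np.float64(-0.2175), np.float64(194.1), np.float64(192.2), np.float64(0.571)), (np.float64(-0.2125), np.float64(196.2), np.float64(193.1), np.float64(0.571)), (np.float64(-0.2075), np.float64(194.0), np.float64(189.4), np.float64(0.571)), (np.float64(-0.2025), np.float64(190.8), np.float64(186.0), np.float64(0.571)), (np.float64(-0.1975), np.float64(186.2), np.float64(182.3), np.float64(0.57)), (np.float64(-0.1925), np.float64(186.1), np.float64(183.5), np.float64(0.57)), (np.float64(-0.1875), np.float64(190.9), np.float64(187.5), np.float64(0.57)), (np.float64(-0.1825), np.float64(195.1), np.float64(191.0), np.float64(0.568)), (np.float64(-0.1775), np.float64(195.2), np.float64(192.3), np.float64(0.569)), (np.float64(-0.1725), np.float64(197.1), np.float64(193.5), np.float64(0.569)), (np.float64(-0.1675), np.float64(194
[... 2060 characters left out ...]
4(0.0875), np.float64(199.6), np.float64(194.2), np.float64(0.566)), (np.float64(0.0925), np.float64(194.6), np.float64(190.1), np.float64(0.566)), (np.float64(0.0975), np.float64(193.0), np.float64(187.8), np.float64(0.565)), (np.float64(0.1025), np.float64(189.2), np.float64(184.4), np.float64(0.566)), (np.float64(0.1075), np.float64(188.5), np.float64(184.2), np.float64(0.566)), (np.float64(0.1125), np.float64(189.6), np.float64(187.6), np.float64(0.565)), (np.float64(0.1175), np.float64(193.1), np.float64(190.7), np.float64(0.566)), (np.float64(0.1225), np.float64(194.5), np.float64(192.3), np.float64(0.565)), (np.float64(0.1275), np.float64(194.6), np.float64(192.3), np.float64(0.566))]
```

Emit:
step_arm(steps=[[0,0,0,0.012,0.002,0,1],[0,0,0,0.025,0,0,1],[0,0,0,0.025,0,0,1],[0,0,0,0.025,0,0,1],[0,0,0,0.0125,0,0,1],[0,0,0,0,0,0,1],[0,0,0,0,0,0,1]])

```text
time_s: 9.55
tcp_pos: [0.5707, -0.1963, 0.249]
ee_rot: [3.141, 0.001, 1.593]
ft_force: [-0.9, 0.1, -1.2]
opening: 0.153
grip_force: 20.0
```

```bash
python3 g.py .571 -.1945 .222 91.3
```

```text
t 9.6 pos [ 0.5707 -0.1963  0.249 ] rot [1.7997e+02 5.0000e-02 9.1250e+01] F [-0.9  0.1 -1.2] open 0.153 grip 20.0 q [ 0.49  0.46 -0.36  1.86  0.21  0.86  0.05]
shift [0.0022 0.0004 0.0337] shift if turned [0.0022 0.0004 0.0337] turn [ 0.001  0.001 -0.001]
```

Emit:
step_arm(steps=[[0,0,0,0.002,0,0.008,1],[0,0,0,0,0,0.009,1],[0,0,0,0,0,0.008,1],[0,0,0,0,0,0.006,1],[0,0,0,0,0,0.006,1],[0,0,0,0,0,0.006,1],[0,0,0,0.001,0,0.006,1],[0,0,0,0.001,0,0.006,1],[0,0,0,0.001,0,0.006,1],[0,0,0,0,0,0.004,1],[0,0,0,0,0,0,1]])

```text
time_s: 10.65
tcp_pos: [0.5704, -0.1915, 0.1962]
ee_rot: [-3.141, -0.0, 1.593]
ft_force: [0.0, 0.6, -1.1]
opening: 0.152
grip_force: 20.0
```

```bash
python3 g.py .571 -.1925 .192 91.3;python3 - <<'E'
from h import *
for n in('scene','side'):
    d=snap(n);save(d,n+'2.png');c=cloud(d); m=(np.abs(c[...,0]-.569)<.012)&(c[...,2]>.13)&(c[...,2]<.25)
    print(n,[(y,c[m&(np.abs(c[...,1]-y)<.006)][:,2].mean().round(4)) for y in(-.15,-.1,0.,.05,.08,.125)])
cv2.imwrite('pics/c2.png',cv2.resize(d['color'][120:340,230:450,::-1],(600,600)))
E
```

```text
t 10.7 pos [ 0.5704 -0.1915  0.1962] rot [-1.7997e+02 -2.0000e-02  9.1260e+01] F [ 0.   0.6 -1.1] open 0.152 grip 20.0 q [ 0.46  0.52 -0.34  1.91  0.24  0.75  0.01]
shift [-0.0013  0.0008  0.0052] shift if turned [-0.0013  0.0008  0.0052] turn [-0.001 -0.    -0.001]
scene [(-0.15, np.float64(0.1736)), (-0.1, np.float64(0.1829)), (0.0, np.float64(0.201)), (0.05, np.float64(0.2106)), (0.08, np.float64(0.2161)), (0.125, np.float64(0.2224))]
side [(-0.15, np.float64(0.175)), (-0.1, np.float64(0.1836)), (0.0, np.float64(0.2012)), (0.05, np.float64(0.2095)), (0.08, np.float64(0.2148)), (0.125, np.float64(0.221))]
```

View pics/c2.png

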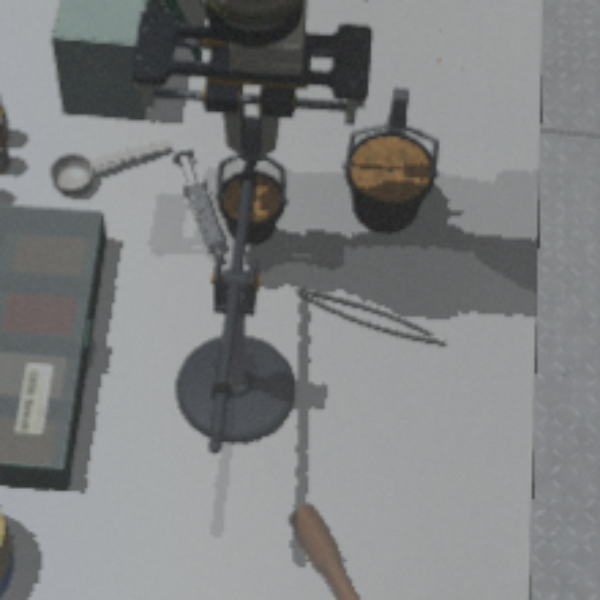

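The crop (600x600) shows the arch straddling the bar at about (250,180), with the bar tilted about 0.18 rad towards the pot. I lower the last few mm, release and rise.

Emit:
step_arm(steps=[[0,0,0,0,0,0.003,1],[0,0,0,0,0,0.002,1],[0,0,0,0,0,0,1],[0,0,0,0,0,0,0.8],[0,0,0,0,0,0,0.7],[0,0,0,0,0,0,0.6],[0,0,0,0,0,0,0.5],[0,0,0,0,0,0,0.4],[0,0,0,0,0,0,0.4]])

```text
time_s: 11.65
tcp_pos: [0.5704, -0.1918, 0.1926]
ee_rot: [-3.141, 0.0, 1.593]
ft_force: [-0.5, 0.0, 0.0]
opening: 0.574
grip_force: 0.0
```

```bash
python3 g.py .571 -.1925 .34 91.3
```

```text
t 11.7 pos [ 0.5704 -0.1918  0.1926] rot [-179.99    0.     91.25] F [-0.5  0.   0. ] open 0.574 grip 0.0 q [ 0.46  0.52 -0.34  1.92  0.25  0.74  0.01]
shift [-0.001   0.0007 -0.1843] shift if turned [-0.0009  0.0007 -0.1843] turn [-0.     0.    -0.001]
```

Emit:
step_arm(steps=[[0,0,0,0,0,-0.01,0.3],[0,0,0,0,0,-0.02,0.2],[0,0,0,0,0,-0.035,0],[0,0,0,0,0,-0.04,0],[0,0,0,0,0,-0.04,0],[0,0,0,0,0,-0.039,0],[0,0,0.118,0,0,0,0],[0,0,0.117,0,0,0,0],[0,0,0.117,0,0,0,0],[0,0,0.117,0,0,0,0],[0,0,0,0,0,0,0]])

```text
time_s: 12.75
tcp_pos: [0.5705, -0.1915, 0.3405]
ee_rot: [3.141, 0.0, 1.223]
ft_force: [-0.6, 0.2, 0.6]
opening: 0.995
grip_force: 0.0
```

```bash
python3 g.py .462 .248 .34 70.2; python3 - <<'E'
from h import *
for n in('scene','side'):
    d=snap(n);c=cloud(d); m=(np.abs(c[...,0]-.569)<.012)&(c[...,2]>.13)&(c[...,2]<.25)
    print(n,[(y,c[m&(np.abs(c[...,1]-y)<.006)][:,2].mean().round(4)) for y in(-.15,-.1,0.,.05,.08,.125)])
    p=c[(np.abs(c[...,0]-.571)<.02)&(np.abs(c[...,1]+.192)<.03)&(c[...,2]>.18)&(c[...,2]<.215)]
    print(p.mean(0),len(p),p[:,2].max())
E
```

```text
t 12.8 pos [ 0.5705 -0.1915  0.3405] rot [179.97   0.    70.09] F [-0.6  0.2  0.6] open 0.995 grip 0.0 q [ 0.44  0.36 -0.29  1.76  0.12  1.04 -0.24]
shift [ 4.704e-01 -3.146e-01  4.000e-04] shift if turned [ 0.471  -0.3137  0.0006] turn [ 0.001  0.    -0.003]
scene [(-0.15, np.float64(0.1727)), (-0.1, np.float64(0.1825)), (0.0, np.float64(0.2024)), (0.05, np.float64(0.2137)), (0.08, np.float64(0.2192)), (0.125, np.float64(0.2263))]
[ 0.56791388 -0.19056066  0.19634582] 74 0.21037713219730747
side [(-0.15, np.float64(0.1712)), (-0.1, np.float64(0.1815)), (0.0, np.float64(0.2024)), (0.05, np.float64(0.2119)), (0.08, np.float64(0.2175)), (0.125, np.float64(0.2247))]
[ 0.57152442 -0.18815586  0.19726396] 65 0.20883786806694382
```

Emit:
step_arm(steps=[[0,0,0,0.0428,-0.0286,0,0],[0,0,0,0.0428,-0.0286,0,0],[0,0,0,0.0428,-0.0286,0,0],[0,0,0,0.0428,-0.0286,0,0],[0,0,0,0.0428,-0.0286,0,0],[0,0,0,0.0428,-0.0286,0,0],[0,0,0,0.0428,-0.0286,0,0],[0,0,0,0.0428,-0.0286,0,0],[0,0,0,0.0428,-0.0286,0,0],[0,0,0,0.0428,-0.0286,0,0],[0,0,0,0.0428,-0.0286,0,0],[0,0,0,0,0,0,0]])

```text
time_s: 14.05
tcp_pos: [0.4596, 0.2538, 0.3403]
ee_rot: [-3.141, -0.003, 1.234]
ft_force: [-0.3, -1.0, 0.1]
opening: 1.0
grip_force: 0.0
```

Emit:
step_arm(steps=[[0,0,0,0,0,0.025,0],[0,0,0,0,0,0.035,0],[0,0,0,0,0,0.03,0],[0,0,0,0,0,0,0],[0,0,0,0,0,0,0]])

```text
time_s: 14.55
tcp_pos: [0.4619, 0.2478, 0.2682]
ee_rot: [-3.141, 0.0, 1.225]
ft_force: [0.0, -0.6, 0.7]
opening: 0.998
grip_force: 0.0
```

```bash
python3 g.py .4615 .248 .1425 70.2; python3 - <<'E'
from h import *
d=snap('wrist'); save(d,'w2.png'); c=cloud(d); ok=d['range_z']>0
m=ok&(c[...,2]>.15)&(c[...,2]<.165)&(np.hypot(c[...,0]-.4615,c[...,1]-.248)<.04)
p=c[m]; print(len(p),p.mean(0).round(4),p[:,2].max(),cv2.minAreaRect((p[:,:2]*1000).astype(np.float32)))
q=c[ok&(c[...,2]>.065)&(c[...,2]<.112)][:,:2]-p.mean(0)[:2]; q=q[(np.hypot(*q.T)<.04)&(np.hypot(*q.T)>.012)]
v=np.linalg.svd(q,full_matrices=False)[2][0]; print(len(q),np.degrees(np.arctan2(v[1],v[0])))
E
```

```text
t 14.6 pos [0.4619 0.2478 0.2682] rot [-1.7997e+02  2.0000e-02  7.0190e+01] F [ 0.  -0.6  0.7] open 0.998 grip 0.0 q [-0.25  0.35 -0.46  2.    0.21  0.83 -1.18]
shift [ 1.000e-04 -5.000e-04  1.571e-01] shift if turned [ 1.000e-04 -5.000e-04  1.571e-01] turn [-0.001  0.    -0.   ]
319 [0.4614 0.2481 0.1547] 0.15676725346903686 ((461.2163391113281, 247.71414184570312), (13.690973281860352, 13.28602409362793), 70.29247283935547)
247 160.2261173588572
```

View pics/w2.png

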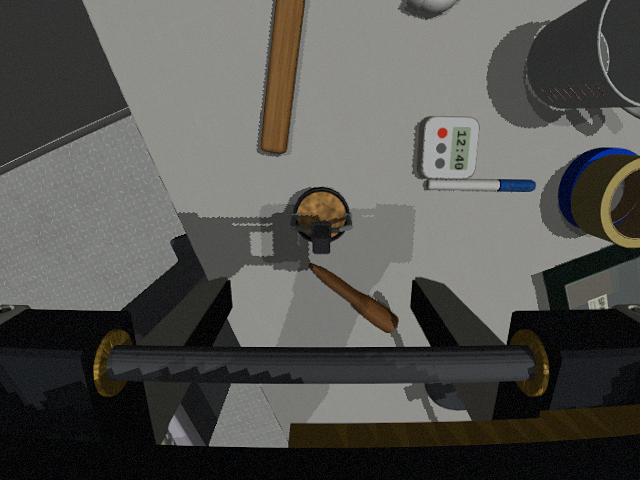

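The wrist view shows pot_a's grip at (320,237), centred and square to the fingers: yaw 70.2°, TCP within 1 mm, top at 157 mm. I descend and grasp.

Emit:
step_arm(steps=[[0,0,0,0,0,0.025,0],[0,0,0,0,0,0.03,0],[0,0,0,0,0,0.03,0],[0,0,0,0,0,0.03,0],[0,0,0,0,0,0.025,0],[0,0,0,0,0,0.017,0],[0,0,0,0,0,0,0],[0,0,0,0,0,0,0.5],[0,0,0,0,0,0,0.7]])

```text
time_s: 15.5
tcp_pos: [0.4624, 0.2484, 0.1435]
ee_rot: [3.14, -0.002, 1.224]
ft_force: [-0.7, -0.0, -0.0]
opening: 0.879
grip_force: 0.0
```

Emit:
step_arm(steps=[[0,0,0,0,0,0,1],[0,0,0,0,0,0,1],[0,0,0,0,0,0,1],[0,0,0,0,0,0,1],[0,0,0,0,0,0,1],[0,0,0,0,0,0,1],[0,0,0,0,0,0,1],[0,0,0,0,0,0,1],[0,0,0,0,0,0,1],[0,0,0,0,0,0,1]], grip_force=20)

```text
time_s: 16.5
tcp_pos: [0.4616, 0.248, 0.1421]
ee_rot: [-3.141, 0.0, 1.224]
ft_force: [-0.5, 0.6, -1.0]
opening: 0.148
grip_force: 20.0
```

```bash
python3 g.py .4615 .248 .277 70.2
```

```text
t 16.5 pos [0.4616 0.248  0.1421] rot [-1.7999e+02  1.0000e-02  7.0150e+01] F [-0.5  0.6 -1. ] open 0.148 grip 20.0 q [-0.34  0.52 -0.37  2.13  0.35  0.55 -1.31]
shift [-1.000e-04 -2.000e-04 -1.686e-01] shift if turned [-0.     -0.0002 -0.1686] turn [-0.     0.    -0.001]
```

Emit:
step_arm(steps=[[0,0,0,0,0,-0.015,1],[0,0,0,0,0,-0.03,1],[0,0,0,0,0,-0.035,1],[0,0,0,0,0,-0.035,1],[0,0,0,0,0,-0.035,1],[0,0,0,0,0,-0.026,1],[0,0,-0.118,0,0,0,1],[0,0,-0.117,0,0,0,1],[0,0,-0.117,0,0,0,1],[0,0,-0.118,0,0,0,1],[0,0,0,0,0,0,1]])

```text
time_s: 17.6
tcp_pos: [0.4615, 0.2479, 0.2837]
ee_rot: [3.141, -0.0, 1.595]
ft_force: [0.6, 0.4, -1.0]
opening: 0.153
grip_force: 20.0
```

```bash
python3 g.py .5655 .185 .281 91.3 .5655 .103 .281 91.3
```

```text
t 17.6 pos [0.4615 0.2479 0.2837] rot [ 1.7999e+02 -1.0000e-02  9.1370e+01] F [ 0.6  0.4 -1. ] open 0.153 grip 20.0 q [-0.17  0.35 -0.57  1.98  0.24  0.88 -0.84]
shift [-0.0817  0.1281  0.0033] shift if turned [-0.0815  0.1282  0.0033] turn [ 0.    -0.     0.002]
shift [-0.1842  0.1256  0.0033] shift if turned [-0.184   0.1259  0.0033] turn [ 0.    -0.     0.002]
```

Emit:
step_arm(steps=[[0,0,0,-0.008,0.013,0,1],[0,0,0,-0.016,0.025,0,1],[0,0,0,-0.02,0.031,0,1],[0,0,0,-0.02,0.031,0,1],[0,0,0,-0.012,0.018,0.001,1],[0,0,0,-0.006,0.01,0.001,1],[0,0,0,0,0,0,1],[0,0,0,0,0,0,1]])

```text
time_s: 18.4
tcp_pos: [0.5646, 0.1855, 0.2813]
ee_rot: [-3.141, -0.0, 1.594]
ft_force: [-0.8, 0.1, -0.7]
opening: 0.15
grip_force: 20.0
```

```bash
python3 g.py .5655 .103 .281 91.3; python3 - <<'E'
from h import *
for n in('scene','side'):
    d=snap(n);c=cloud(d); m=(np.abs(c[...,0]-.566)<.01)&(c[...,2]>.19)&(c[...,2]<.245)
    print(n,[(y,c[m&(np.abs(c[...,1]-y)<.003)][:,2].max().round(4)) for y in np.arange(.08,.128,.006)])
E
```

```text
t 18.4 pos [0.5646 0.1855 0.2813] rot [-1.7996e+02 -2.0000e-02  9.1330e+01] F [-0.8  0.1 -0.7] open 0.15 grip 20.0 q [-0.04  0.44 -0.53  1.84  0.27  0.94 -0.66]
shift [-0.1031 -0.0013  0.0004] shift if turned [-0.1031 -0.0013  0.0004] turn [-0.001 -0.     0.001]Traceback (most recent call last):
  File "<stdin>", line 4, in <module>
    return umr_maximum(a, axis, None, out, keepdims, initial, where)
ValueError: zero-size array to reduction operation maximum which has no identity
```

Emit:
step_arm(steps=[[0,0,0,-0.012,0,0,1],[0,0,0,-0.025,0,0,1],[0,0,0,-0.025,0,0,1],[0,0,0,-0.025,0,0,1],[0,0,0,-0.015,0,0,1],[0,0,0,0,0,0,1],[0,0,0,0,0,0,1]])

```text
time_s: 19.15
tcp_pos: [0.5672, 0.1038, 0.2816]
ee_rot: [3.141, -0.0, 1.594]
ft_force: [-0.1, 1.0, -0.8]
opening: 0.147
grip_force: 20.0
```

```bash
python3 g.py .5655 .103 .251 91.3  .5655 .106 .221 91.3
```

```text
t 19.1 pos [0.5672 0.1038 0.2816] rot [ 1.7998e+02 -3.0000e-02  9.1300e+01] F [-0.1  1.  -0.8] open 0.147 grip 20.0 q [ 0.1   0.41 -0.52  1.87  0.25  0.92 -0.52]
shift [-0.0009 -0.0022  0.0383] shift if turned [-0.0009 -0.0022  0.0383] turn [ 0.    -0.001  0.   ]
shift [ 0.0028 -0.0021  0.0758] shift if turned [ 0.0029 -0.0021  0.0758] turn [ 0.    -0.001  0.   ]
```

Lower onto the dip, moving outward slightly as the bar levels.

Emit:
step_arm(steps=[[0,0,0,-0.001,-0.002,0.01,1],[0,0,0,0,0,0.012,1],[0,0,0,0,0,0.01,1],[0,0,0,0,0,0.007,1],[0,0,0,0.001,0,0.007,1],[0,0,0,0.001,0,0.007,1],[0,0,0,0.001,0,0.007,1],[0,0,0,0.0005,0,0.007,1],[0,0,0,0,0,0.005,1],[0,0,0,0,0,0.003,1],[0,0,0,0,0,0,1],[0,0,0,0,0,0,1]])

```text
time_s: 20.35
tcp_pos: [0.5658, 0.1052, 0.2215]
ee_rot: [3.142, -0.0, 1.593]
ft_force: [0.2, 0.2, 0.5]
opening: 0.148
grip_force: 20.0
```

```bash
cat > b.py <<'E'
from h import *
for n in('scene','side'):
    d=snap(n);c=cloud(d); m=(np.abs(c[...,0]-.568)<.012)&(c[...,2]>.16)&(c[...,2]<.23)
    print(n,[(y,c[m&(np.abs(c[...,1]-y)<.006)][:,2].mean().round(4)) for y in(-.15,-.1,0.,.05)])
    save(d,n+'L.png')
cv2.imwrite('pics/cL.png',cv2.resize(d['color'][120:340,230:450,::-1],(600,600)))
E
python3 g.py .5655 .106 .221 91.3; python3 b.py
```

```text
t 20.4 pos [0.5658 0.1052 0.2215] rot [180.   -0.   91.3] F [0.2 0.2 0.5] open 0.148 grip 20.0 q [ 0.06  0.48 -0.49  1.94  0.31  0.79 -0.58]
shift [ 0.001  -0.0003  0.0007] shift if turned [ 0.001  -0.0003  0.0007] turn [ 0. -0. -0.]
scene [(-0.15, np.float64(0.1944)), (-0.1, np.float64(0.1939)), (0.0, np.float64(0.1939)), (0.05, np.float64(nan))]
side [(-0.15, np.float64(nan)), (-0.1, np.float64(nan)), (0.0, np.float64(nan)), (0.05, np.float64(nan))]b.py:4: RuntimeWarning: Mean of empty slice.
  print(n,[(y,c[m&(np.abs(c[...,1]-y)<.006)][:,2].mean().round(4)) for y in(-.15,-.1,0.,.05)])
  ret = ret.dtype.type(ret / rcount)
```

View pics/cL.png

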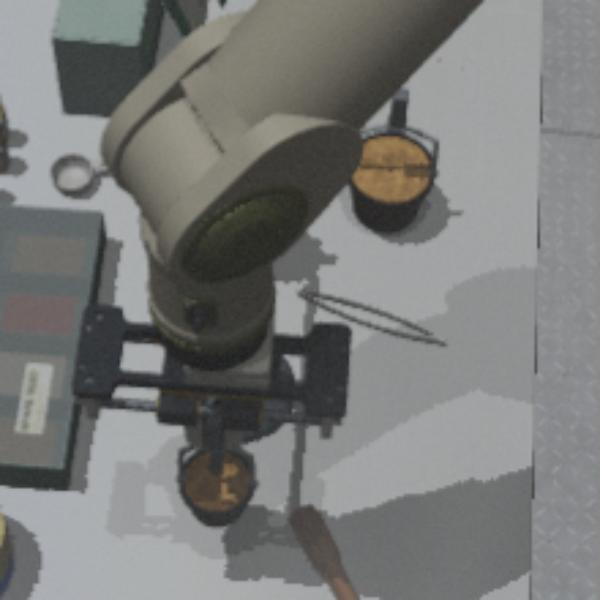

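The bar reads level: 194 mm at y = -0.15, -0.10 and 0.0, from the scene camera only, since the arm hides it in side. pot_a hangs at about (217,480) in the crop, arch across the bar. I release it gently.

Emit:
step_arm(steps=[[0,0,0,0,0,0,0.85],[0,0,0,0,0,0,0.8],[0,0,0,0,0,0,0.7],[0,0,0,0,0,0,0.6],[0,0,0,0,0,0,0.5],[0,0,0,0,0,0,0.4],[0,0,0,0,0,0,0.4],[0,0,0,0,0,0,0.4]])

```text
time_s: 21.25
tcp_pos: [0.5657, 0.1052, 0.2214]
ee_rot: [-3.142, -0.0, 1.593]
ft_force: [-0.1, -0.8, -0.0]
opening: 0.593
grip_force: 0.0
```

Emit:
step_arm(steps=[[0,0,0,0,0,-0.01,0.4],[0,0,0,0,0,-0.02,0.4],[0,0,0,0,0,-0.035,0.4],[0,0,0,0,0,-0.04,0.4],[0,0,0,0,0,-0.04,0.4],[0,0,0,0.01,-0.04,0,0.4],[0,0,0,0.04,-0.03,0,0.4],[0,0,0,0.05,0,0,0.4],[0,0,0,0.05,0,0,0.4],[0,0,0,0.05,0,0,0.4],[0,0,0,0,0,0,0.4]])

```text
time_s: 22.35
tcp_pos: [0.5046, 0.2698, 0.3383]
ee_rot: [3.141, -0.004, 1.6]
ft_force: [0.0, 0.2, 0.5]
opening: 0.601
grip_force: 0.0
```

Emit:
step_arm(steps=[[0,0,0,0,0,0,0.4],[0,0,0,0,0,0,0.4],[0,0,0,0,0,0,0.4],[0,0,0,0,0,0,0.4],[0,0,0,0,0,0,0.4],[0,0,0,0,0,0,0.4],[0,0,0,0,0,0,0.4],[0,0,0,0,0,0,0.4],[0,0,0,0,0,0,0.4],[0,0,0,0,0,0,0.4],[0,0,0,0,0,0,0.4],[0,0,0,0,0,0,0.4]])

```text
time_s: 23.55
tcp_pos: [0.5061, 0.2638, 0.3374]
ee_rot: [-3.141, 0.0, 1.593]
ft_force: [-0.8, -0.3, -0.6]
opening: 0.603
grip_force: 0.0
```

```bash
python3 g.py; python3 b.py; sleep 0; python3 b.py
```

```text
t 23.6 pos [0.5061 0.2638 0.3374] rot [-179.99    0.     91.3 ] F [-0.8 -0.3 -0.6] open 0.603 grip 0.0 q [-0.15  0.36 -0.59  1.81  0.23  1.04 -0.8 ]
scene [(-0.15, np.float64(0.192)), (-0.1, np.float64(0.1926)), (0.0, np.float64(0.1942)), (0.05, np.float64(0.1943))]
side [(-0.15, np.float64(0.192)), (-0.1, np.float64(nan)), (0.0, np.float64(nan)), (0.05, np.float64(nan))]
scene [(-0.15, np.float64(0.192)), (-0.1, np.float64(0.1929)), (0.0, np.float64(0.1949)), (0.05, np.float64(0.1949))]
side [(-0.15, np.float64(0.1918)), (-0.1, np.float64(nan)), (0.0, np.float64(nan)), (0.05, np.float64(nan))]b.py:4: RuntimeWarning: Mean of empty slice.
  print(n,[(y,c[m&(np.abs(c[...,1]-y)<.006)][:,2].mean().round(4)) for y in(-.15,-.1,0.,.05)])
  ret = ret.dtype.type(ret / rcount)
b.py:4: RuntimeWarning: Mean of empty slice.
  print(n,[(y,c[m&(np.abs(c[...,1]-y)<.006)][:,2].mean().round(4)) for y in(-.15,-.1,0.,.05)])
  ret = ret.dtype.type(ret / rcount)
```

View pics/cL.png

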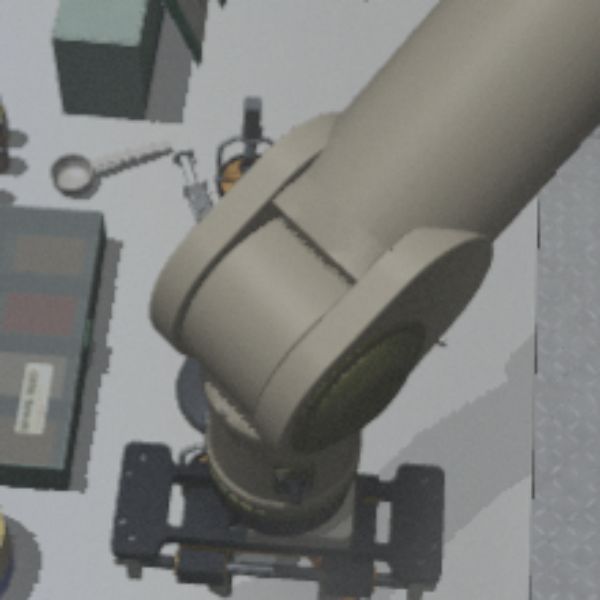

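The arm hides the left pot. I move clear and let the bar settle, then look again.

Emit:
step_arm(steps=[[0,0,0,0.04,-0.01,-0.02,0.4],[0,0,0,0.05,-0.01,-0.02,0.4],[0,0,0,0.05,-0.01,-0.02,0.4],[0,0,0,0.05,-0.01,-0.02,0.4],[0,0,0,0.05,-0.01,-0.02,0.4],[0,0,0,0.05,0,0,0.4],[0,0,0,0.05,0,0,0.4],[0,0,0,0.04,0,0,0.4],[0,0,0,0,0,0,0.4],[0,0,0,0,0,0,0.4],[0,0,0,0,0,0,0.4],[0,0,0,0,0,0,0.4]])

```text
time_s: 24.95
tcp_pos: [0.46, 0.5656, 0.4178]
ee_rot: [3.141, 0.0, 1.592]
ft_force: [0.6, -0.5, -0.2]
opening: 0.595
grip_force: 0.0
```

Emit:
step_arm(steps=[[0,0,0,0,0,0,0.4],[0,0,0,0,0,0,0.4],[0,0,0,0,0,0,0.4],[0,0,0,0,0,0,0.4],[0,0,0,0,0,0,0.4],[0,0,0,0,0,0,0.4],[0,0,0,0,0,0,0.4],[0,0,0,0,0,0,0.4],[0,0,0,0,0,0,0.4],[0,0,0,0,0,0,0.4],[0,0,0,0,0,0,0.4],[0,0,0,0,0,0,0.4]])

```text
time_s: 26.15
tcp_pos: [0.4593, 0.5668, 0.4174]
ee_rot: [-3.142, 0.0, 1.593]
ft_force: [-0.1, 0.4, 0.1]
opening: 0.603
grip_force: 0.0
```

```bash
python3 - <<'E'
from h import *
print(ctrl.observe()['tcp_pos'])
for n in('scene','side','scene','side'):
    d=snap(n);c=cloud(d); m=(np.abs(c[...,0]-.568)<.012)&(c[...,2]>.16)&(c[...,2]<.23)
    for y in(-.16,-.12,-.08,.01,.04,.07):
        k=c[m&(np.abs(c[...,1]-y)<.01)]; print(n,y,len(k),k[:,2].mean().round(4) if len(k) else '')
    for x,y in((.572,-.1945),(.5655,.106)):
        k=c[(np.abs(c[...,0]-x)<.02)&(np.abs(c[...,1]-y)<.03)&(c[...,2]>.215)&(c[...,2]<.25)]
        if len(k):print('grip',len(k),k.mean(0).round(4),k[:,2].max().round(4))
    save(d,n+'F.png')
    if n=='scene': cv2.imwrite('pics/cF.png',cv2.resize(d['color'][140:340,220:440,::-1],(660,600)))
E
```

```text
[0.45926317 0.56682906 0.41739808]
scene -0.16 0 
scene -0.12 0 
scene -0.08 0 
scene 0.01 37 0.1938
scene 0.04 37 0.194
scene 0.07 49 0.1953
grip 75 [0.5639 0.1053 0.2304] 0.2412
side -0.16 42 0.1922
side -0.12 31 0.1925
side -0.08 32 0.1924
side 0.01 35 0.1933
side 0.04 41 0.1943
side 0.07 46 0.1951
grip 61 [ 0.572  -0.1917  0.2276] 0.2382
grip 72 [0.5669 0.108  0.2315] 0.2412
scene -0.16 0 
scene -0.12 0 
scene -0.08 0 
scene 0.01 37 0.1935
scene 0.04 36 0.1944
scene 0.07 47 0.1959
grip 76 [0.5639 0.1055 0.2304] 0.2394
side -0.16 35 0.1927
side -0.12 32 0.1921
side -0.08 37 0.1922
side 0.01 37 0.194
side 0.04 38 0.1939
side 0.07 48 0.1955
grip 61 [ 0.572  -0.1917  0.2274] 0.2375
grip 74 [0.567  0.108  0.2309] 0.2394
```

View pics/cF.png

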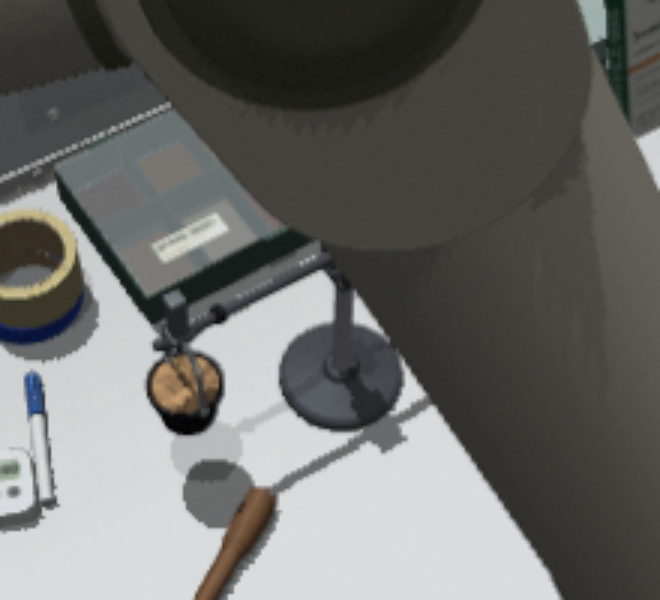

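```bash
python3 - <<'E'
from h import *
d=snap('side');c=cloud(d);hsv=cv2.cvtColor(d['color'],cv2.COLOR_RGB2HSV)
for nm,x,y in(('B',.572,-.1945),('A',.5655,.106)):
    near=(np.hypot(c[...,0]-x,c[...,1]-y)<.045)
    g=c[near&(c[...,2]>.2)]; zt=np.percentile(g[:,2],98); top=g[g[:,2]>zt-.004]
    f=near&(hsv[...,0]>5)&(hsv[...,0]<25)&(hsv[...,1]>100)&(c[...,2]>.09)&(c[...,2]<.15)
    r=c[near&(c[...,2]>.1)&(c[...,2]<.14)]
    k=c[f]; A=np.c_[k[:,:2],np.ones(len(k))]; s=np.linalg.lstsq(A,k[:,2],rcond=None)[0]
    print(nm,'top',top.mean(0).round(4),len(top),'food',len(k),k.mean(0).round(4),'slope',s[:2].round(3),'yrange',r[:,1].min().round(4),r[:,1].max().round(4))
    w=c[near&(c[...,2]>.15)&(c[...,2]<.183)&(np.abs(c[...,0]-x)>.009)]; print('  wire legs',len(w),w.mean(0).round(4))
E
```

```text
B top [ 0.5713 -0.193   0.233 ] 24 food 128 [ 0.5743 -0.1922  0.1188] slope [-0.    0.04] yrange -0.226 -0.1612
  wire legs 46 [ 0.5705 -0.1934  0.1692]
A top [0.5677 0.1057 0.2363] 32 food 212 [0.569  0.1106 0.1224] slope [-0.026  0.029] yrange 0.0776 0.1384
  wire legs 47 [0.5668 0.1067 0.1703]
```

Both pots hang upright in their dips: B at y = -0.193, A at y = 0.106, 149 and 150 mm from the pivot. The bar is steady within about 0.01 rad of level and the arm is clear, so I hand the job in.

```bash
python3 -c "
from station import ctrl
print(ctrl.job_done())"
```

```text
the job is handed in; nothing more can be done
None
```

Both small pots hang freely in the left and right dips, with the bar at rest about 0.01 rad (0.6°) off level, right end lower; the arm was clear, and I handed the job in at about 26 s, though the call returned no verdict.

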